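# Take the pile of soldering supplies apart onto their places

## Task

Somebody has piled the soldering supplies on top of one another in the middle of the bench. Take the pile apart and put each thing away upright, centred and square on its own plate: the black tweezers lengthwise along the long yellow plate, the solder tin on the round green plate, the blue box on the blue plate and the white box on the white plate. Do not tip anything over on the way, and leave the teal bottle and the hot-air nozzle where they stand.

Things in the scene. Friction and masses are not known exactly. Their poses are not given: they have to be found in the camera images.
- tweezers: black tweezers lying flat on top of the pile, on the lid of the solder tin: about 22 mm wide (x) at the widest, 126 mm long (y), 8 mm thick, curved towards one end; 20 g. Origin at the centre of the underside, y along the tweezers, z up. Grip them across the blades at mid-length, with the fingertips just above the lid. Either end may point either way.
- solder_tin: white round tin with a lid, second from the top of the pile, standing on the blue box: 43 mm across the lid (uppermost 7 mm), 41 mm across the body, 36 mm high, about 160 g. Origin at the centre of the underside, z up.
- blue_box: closed blue snap-lid component box, third from the top, lying crosswise on the white box: 45 mm (x) by 62 mm (y) by 22 mm high. Origin at the centre of the underside, y along its length, z up. (A similar box far back on the bench is only clutter.)
- white_box: closed white snap-lid component box, at the bottom of the pile on the bench: 45 mm (x) by 58 mm (y) by 22 mm high; its two ends stick out about 6 mm from under the blue box. Origin at the centre of the underside, y along its length, z up. (A similar box far back on the bench is only clutter.)
- tweezer_plate: long narrow yellow plate fixed to the bench, 46 mm (x) by 144 mm (y), 4 mm thick, flat, with a dark printed outline: place of the tweezers, lying along its y axis. Origin at the centre of its underside on the bench, so its top is 4 mm above the origin. (All four plates lie on the bench round the pile; an overhead shelf hangs about 0.62 m above the back part of the bench, so keep the wrist low over the farther plates.)
- round_plate: round green plate fixed to the bench, 76 mm in diameter, 4 mm thick, flat, with a white printed ring: place of the solder tin. Origin at the centre of its underside.
- blue_plate: rectangular blue plate fixed to the bench, 74 mm (x) by 90 mm (y), 4 mm thick, flat, with a white printed outline: place of the blue box, lengthwise along y. Origin at the centre of its underside.
- white_plate: rectangular white plate fixed to the bench, 74 mm (x) by 90 mm (y), 4 mm thick, flat, with a dark printed outline: place of the white box, lengthwise along y. Origin at the centre of its underside.
- bottle: bystander: small teal bottle, 42 mm in diameter, standing, with a needle cap, 103 mm high in all. Origin at the centre of its underside. To be left where it stands.
- nozzle: bystander: bare-metal hot-air nozzle standing on the bench, 26 mm in diameter, 45 mm high. Origin at the centre of its underside. To be left where it stands.
Mind the look-alikes: they are no part of the job. There is more than one size of the blue_box; the job needs the larger.

How it is judged:
By the outcome, as a careful person would: the job done as asked, in the order asked, and still so for the second after the job is handed in, with the robot touching nothing.
It also fails if it takes over 96 s, if anything falls off the work surface, if the arm or the gripper's body presses on something with over 40 N, if the wrist force passes 120 N, or if a joint passes its speed limit or range.

## Robot

A 7-joint arm with a two-finger parallel gripper is mounted at the origin on a cart in front of the work surface, level with it; the furniture and walls round the work are solid. World frame = base frame: x ahead of the robot, y to its left, z up, the work surface at z = 0. Lengths are in m, angles in rad, forces in N, time in s.
With the tool pointing down it reaches from about 0.375 to 0.925 m from the base axis. Payload 3.1 kg.
Tool frame: the origin (TCP) lies at the very end of the fingers, on their centre line; the grasp point (between the pads) lies 19 mm behind it; z points along the fingers, y is the line along which they close (so a half turn about z gives the same grasp; the last joint's range is limited). The gripper opens to 85 mm and grips with 20 to 120 N. Pads are 22 mm wide; open, the fingers measure 114 mm over their backs; the gripper's body (76 mm by 85 mm) begins 54 mm behind the grasp point. The pads swing forward as they close: fully open they stand 13 mm farther back than shut.
Start: joints at [-1.307, 0.383, 0.044, 1.598, -0.018, 1.161, -0.05], TCP at [0.23, 0.608, 0.231] pointing down, gripper open.
Joint ranges: [-2.61, 2.61], [-0.41, 2.15], [-1.48, 1.57], [0, 2.5], [-1.57, 4.71], [0.05, 1.97], [-2.85, 2.85]. Speed limits (rad/s): [2.79, 2.79, 3.14, 3.14, 3.14, 3.14, 3.14].

## Interface

Orientations are given as a rotation vector (axis times angle).
In Python, from plant import arm gives the robot as it stands. The module is installed in compiled form; this text tells all that it offers.
- The arm moves only by the tool apply_moves, never from a script. Its argument "targets" is one flat list of numbers, 7 for each row, row after row: the shift along the tool's x, y, z in m, then the turn, a rotation vector about the tool's x, y, z in rad, then the finger opening in m, from 0 to 0.0854. In form: [x, y, z, ax, ay, az, fingers, x, y, z, ax, ay, az, fingers, ...]. A call has 1 to 8 rows; each row shifts and turns the commanded pose from where the row before left it, along the tool's axes as they then stand; what a row does not reach is not made up. A row lasts 1/8 s, in which the tool goes at most 62.5 mm and 10.7 degrees, less where a joint would pass 70% of its speed; a pose out of reach is approached as far as the arm can. A call with a gripper value outside its range is refused whole. The fingers move at their own pace and stop on an object; "force" is the grip in N (left out, the last holds). Time passes only in rows, so rows that do not move let the fingers close. It gives the time, the measured TCP pose, the force, the opening and the grip force at its end, in the units of the state.
- arm.get_state(): the state, without advancing time (a new reading comes with each control period).
- arm.camera(name): name is "side" or "top" or "wrist"; returns the picture (480x640x3 uint8, red, green, blue); there is no depth.
- arm.camera_info(name): a dict with "fx", "fy", "cx", "cy" (pixels), "R" (3x3) and "t" (3): a world point X has camera coordinates R X + t. Camera axes: x right, y down, z forward; pixel columns grow to the right and rows downward; lengths in m; the calibration is good to about 2 mm. A picture is of the moment at which its call begins: read the wrist's pose just before it. camera_info takes no time and is no camera call; for the wrist camera it gives the pose at the moment of the call.
- arm.close_job(): hands the job in; it is judged then, once.
The state is a dict: "t": time; "q": joint angles; "joint_vel": joint speeds; "tau": joint torques, N m; "tool_pos": TCP position; "eef_rot": TCP orientation; "force": force on the tool from outside, world axes, zero at the start; "ft_torque": the same for the moment, N m; "width": finger opening in m; "finger_force": force on a finger pad.
Only numpy, scipy, OpenCV 4.12 (cv2) and the standard library are available. Lean on these libraries where they do the work, as an engineer would, in place of code of your own. Each camera call takes 0.05 s, during which the arm holds its last target. There are 200 camera calls.

## Working session

There is one attempt and no reset: what is moved stays moved. The work goes in short steps, Python scripts to look and compute and a tool call to move; the robot and the scene stay as the last step left them, time stands still between calls to the robot, and variables do not carry over. Pictures are saved under pics/ and viewed, at most 14 in all, crops included, and the job is handed in when it is done.

Besides the shell and the picture viewer there is one more tool, called after "Emit:" by a JSON object that holds its "method" and its "body", one argument or row to a line. apply_moves: Moves the arm, as the interface text tells. Its arguments: {"type":"object","properties":{"targets":{"type":"array"},"force":{"type":"number"}},"required":["targets"]}

```bash
mkdir -p pics; cat > h.py <<'E'
import numpy as np, cv2
from scipy.spatial.transform import Rotation as Ro
from plant import arm
def snap(n,f):
    info=arm.camera_info(n); im=arm.camera(n)
    cv2.imwrite('pics/'+f+'.png',cv2.cvtColor(im,cv2.COLOR_RGB2BGR)); np.save('pics/'+f+'.npy',info,allow_pickle=True); return im,info
def load(f): return cv2.imread('pics/'+f+'.png'), np.load('pics/'+f+'.npy',allow_pickle=True).item()
def ray(i,u,v,z):
    R=np.array(i['R']);t=np.array(i['t']);c=-R.T@t
    d=R.T@np.array([(u-i['cx'])/i['fx'],(v-i['cy'])/i['fy'],1]); return c+d*(z-c[2])/d[2]
def proj(i,X):
    p=np.array(i['R'])@np.array(X)+np.array(i['t']); return np.array([p[0]/p[2]*i['fx']+i['cx'],p[1]/p[2]*i['fy']+i['cy']])
E
python3 - <<'E'
from h import *
np.set_printoptions(precision=4,suppress=True)
s=arm.get_state();print({k:s[k] for k in('t','q','tool_pos','eef_rot','force','width')})
print(Ro.from_rotvec(s['eef_rot']).as_matrix())
for n in('top','side','wrist'):
    im,i=snap(n,n+'0');R=np.array(i['R']);print(n,i['fx'],R,-R.T@np.array(i['t']))
E
```

```text
{'t': 0.0, 'q': array([-1.3068,  0.3839,  0.0439,  1.5996, -0.0179,  1.1612, -0.0499]), 'tool_pos': array([0.2297, 0.607 , 0.2299]), 'eef_rot': array([-0.565 , -3.09  ,  0.0041]), 'force': array([-0.3868, -0.4237, -0.0492]), 'width': 0.08541666609639918}
[[-0.9353  0.3539 -0.0008]
 [ 0.3539  0.9353 -0.0025]
 [-0.0002 -0.0026 -1.    ]]
top 528.1039674610287 [[-0.0149 -0.9998 -0.0092]
 [-0.9813  0.0164 -0.1916]
 [ 0.1917  0.0062 -0.9814]] [ 0.3114 -0.0144  1.0141]
side 462.39298629649755 [[-0.8723  0.489  -0.0031]
 [ 0.3401  0.6022 -0.7222]
 [-0.3513 -0.631  -0.6916]] [0.8661 0.6391 0.7924]
wrist 416.0084125632671 [[ 0.3542  0.9352 -0.0018]
 [ 0.9027 -0.3414  0.2617]
 [ 0.2442 -0.0943 -0.9651]] [0.1681 0.6302 0.3723]
```

View pics/top0.png

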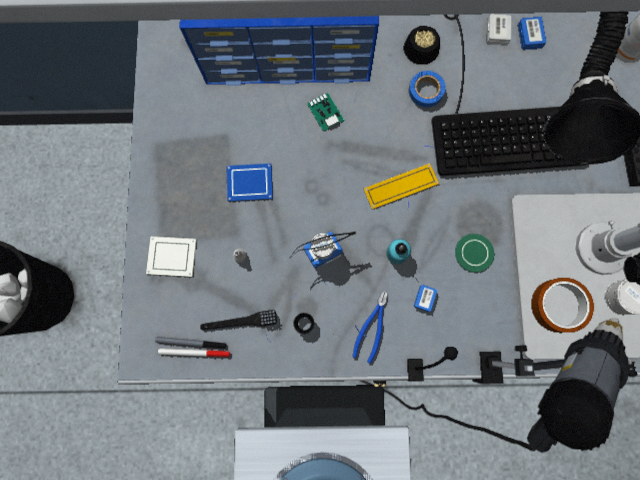

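View pics/side0.png

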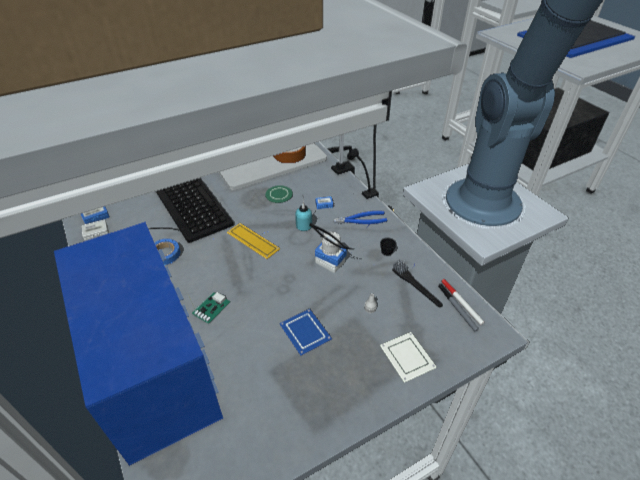

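Top view: the pile is at (323,250), and the plates are yellow (402,187), green (475,253), blue (250,183) and white (171,257). The bottle is at (399,250) and the nozzle at (240,257). Look-alikes for the pile boxes are the small blue box (427,298), the far blue box (532,32), the far white box (500,28) and the drawer cabinet (280,50). For the tweezers they are the brush (240,320) and the pliers (370,325). I choose the pile at (323,250).

```bash
cat > plates.py <<'E'
from h import *
def rect(f,lo,hi,box,z=0.004):
    im,i=load(f);hsv=cv2.cvtColor(im,cv2.COLOR_BGR2HSV);m=cv2.inRange(hsv,lo,hi)
    k=np.zeros_like(m);x0,y0,x1,y1=box;k[y0:y1,x0:x1]=m[y0:y1,x0:x1]
    c=max(cv2.findContours(k,cv2.RETR_EXTERNAL,cv2.CHAIN_APPROX_NONE)[0],key=cv2.contourArea)
    P=np.array([ray(i,*p[0],z)[:2] for p in cv2.convexHull(c)])
    r=cv2.minAreaRect((P*1000).astype(np.float32)); return r
if __name__=='__main__':
    for n,lo,hi,b,bs in [('yellow',(15,120,90),(35,255,255),(350,150,450,220),(220,215,290,265)),
     ('green',(65,80,50),(90,255,200),(445,225,505,280),(260,180,300,205)),
     ('blue',(100,120,60),(125,255,255),(215,155,285,210),(270,300,340,360)),
     ('white',(0,0,170),(180,60,255),(135,225,205,285),(370,325,450,390))]:
        print(n,rect('top0',lo,hi,b),rect('side0',lo,hi,bs))
    _,i=load('top0')
    for u,v,z in[(323,241,.088),(399,247,.08),(240,252,.045),(427,298,.02)]:print(u,v,ray(i,u,v,z))
    im=cv2.imread('pics/top0.png')[210:300,270:390];im2=cv2.imread('pics/side0.png')[215:290,290:390]
    cv2.imwrite('pics/c0.png',np.hstack([cv2.resize(im,(480,360),interpolation=2),cv2.resize(im2,(320,360),interpolation=2)]))
E
python3 plates.py
```

```text
yellow ((605.7367553710938, -164.31146240234375), (46.188026428222656, 143.6851348876953), 20.339094161987305) ((609.2540283203125, -160.7810821533203), (45.961280822753906, 144.0348663330078), 20.216276168823242)
green ((469.3546447753906, -301.01300048828125), (73.6156234741211, 73.30065155029297), 42.33852767944336) ((474.349853515625, -295.5638732910156), (71.84608459472656, 69.07957458496094), 63.2720832824707)
blue ((619.1424560546875, 136.1818389892578), (74.06060028076172, 89.53251647949219), 1.1393191814422607) ((623.0250854492188, 139.6210479736328), (73.66690826416016, 89.01826477050781), 2.2791991233825684)
white ((472.78955078125, 287.7574157714844), (89.67113494873047, 74.47756958007812), 85.82696533203125) ((476.07794189453125, 289.4671325683594), (90.83399200439453, 74.12580871582031), 85.7794418334961)
323 241 [ 0.48153698 -0.00889461  0.088     ]
399 247 [ 0.46981897 -0.14485518  0.08      ]
240 252 [0.47119144 0.14611064 0.045     ]
427 298 [ 0.38239243 -0.20143048  0.02      ]
```

View pics/c0.png

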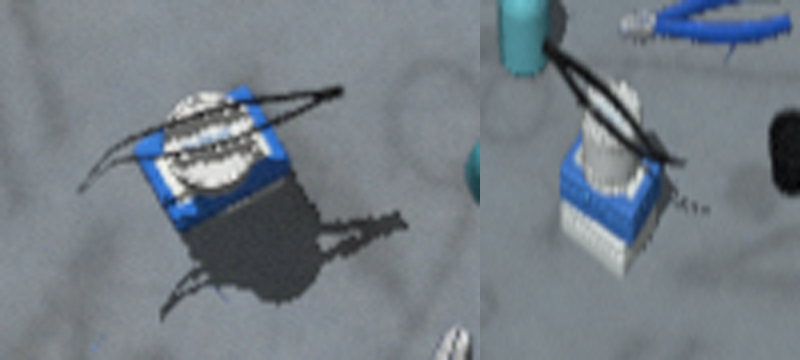

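The crop confirms the pile: tweezers on the tin, on the blue box, on the white box. The tweezers' closed end is near top pixel (355,233) and the curved tip near (290,257).

```bash
cat >> h.py <<'E'
np.set_printoptions(precision=4,suppress=True)
def go(pos,yaw,fromt=None):
    """shift in tool axes (old orientation, and after the turn) and turn about tool axes to reach pos, tool-x azimuth yaw deg, pointing down"""
    s=arm.get_state(); R=Ro.from_rotvec(s['eef_rot']); y=np.radians(yaw)
    T=Ro.from_matrix(np.array([[np.cos(y),np.sin(y),0],[np.sin(y),-np.cos(y),0],[0,0,-1]]))
    d=np.array(pos)-s['tool_pos']
    print('t',s['t'],'pos',s['tool_pos'],'yaw',np.degrees(np.arctan2(*R.as_matrix()[1::-1,0])),'F',s['force'],'w',s['width'],'ff',s['finger_force'],'q7',s['q'][6])
    print(' turn',(R.inv()*T).as_rotvec(),'shift before-turn axes',R.inv().apply(d),'after-turn axes',T.inv().apply(d))
E
python3 - <<'E'
from h import *
_,i=load('top0');a=ray(i,355.5,233,.084);b=ray(i,290.5,257.5,.084);print(a,b,(a+b)/2,np.degrees(np.arctan2(*(b-a)[1::-1])))
_,i=load('side0')
a=ray(i,290+(545-480)*100/320,215+48*75/360,.084);b=ray(i,290+(680-480)*100/320,215+160*75/360,.084);print(a,b,(a+b)/2,np.degrees(np.arctan2(*(b-a)[1::-1])))
go([.478,-.04,.27],110)
E
```

```text
[ 0.4959 -0.0674  0.084 ] [0.4534 0.0494 0.084 ] [ 0.4746 -0.009   0.084 ] 110.00139183703789
[ 0.5005 -0.0605  0.084 ] [0.4568 0.0513 0.084 ] [ 0.4786 -0.0046  0.084 ] 111.3379484954869
t 0.15 pos [0.2298 0.6073 0.2302] yaw 159.27397089541384 F [-0.7328  0.6009  0.8429] w 0.08563664514915455 ff 0.0 q7 -0.04993531042195032
 turn [-0.0019  0.001   0.86  ] shift before-turn axes [-0.4612 -0.5176 -0.0387] after-turn axes [-0.6931  0.0119 -0.0398]
```

Emit:
{"method": "apply_moves", "body": {
  "targets": [-0.033, -0.037, -0.003, 0, 0, 0, 0.0854, -0.033, -0.037, -0.003, 0, 0, 0, 0.0854, -0.033, -0.037, -0.003, 0, 0, 0, 0.0854, -0.033, -0.037, -0.003, 0, 0, 0, 0.0854, -0.033, -0.037, -0.003, 0, 0, 0, 0.0854, -0.033, -0.037, -0.003, 0, 0, 0, 0.0854, -0.033, -0.037, -0.003, 0, 0, 0, 0.0854, -0.033, -0.037, -0.003, 0, 0, 0, 0.0854]
}}

```text
t: 1.15
tool_pos: [0.3724, 0.2359, 0.2552]
eef_rot: [-0.565, -3.09, -0.0]
force: [1.0, -0.1, 1.0]
width: 0.0853
finger_force: 0.0
```

Emit:
{"method": "apply_moves", "body": {
  "targets": [-0.033, -0.037, -0.003, 0, 0, 0, 0.06, -0.033, -0.037, -0.003, 0, 0, 0, 0.06, -0.033, -0.037, -0.003, 0, 0, 0.143, 0.06, 0, 0, 0, 0, 0, 0.143, 0.06, 0, 0, 0, 0, 0, 0.143, 0.06, 0, 0, 0, 0, 0, 0.143, 0.06, 0, 0, 0, 0, 0, 0.143, 0.06, 0, 0, 0, 0, 0, 0.143, 0.06]
}}

```text
t: 2.15
tool_pos: [0.4252, 0.0986, 0.264]
eef_rot: [-1.805, -2.571, 0.001]
force: [0.1, -0.6, -0.3]
width: 0.0601
finger_force: 0.0
```

```bash
python3 -c "
from h import *
go([.478,-.04,.27],110); snap('wrist','w1')"
```

```text
t 2.15 pos [0.4252 0.0986 0.264 ] yaw 109.83889813983103 F [ 0.1345 -0.5708 -0.3441] w 0.060126076193162056 ff 0.0 q7 -0.010133246345880855
 turn [-0.0007 -0.0001 -0.0028] shift before-turn axes [-0.1483  0.0027 -0.006 ] after-turn axes [-0.1483  0.0022 -0.006 ]
```

View pics/w1.png

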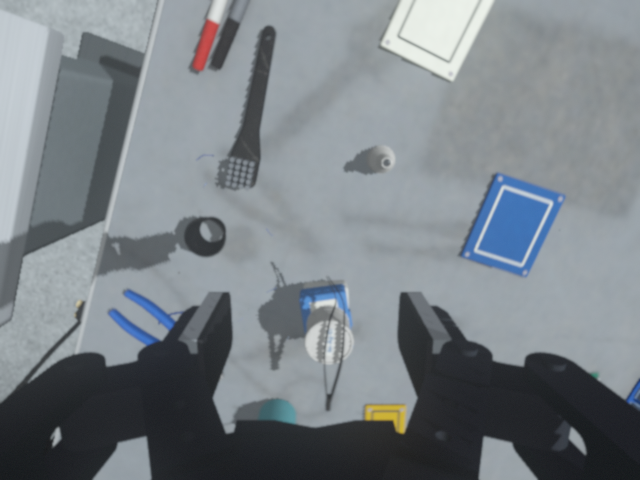

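The wrist view shows the pile at (328,340), with the tweezers running from (345,290) to (328,406). The blue plate is at (515,225) and the white plate at (440,35). I'll move closer.

Emit:
{"method": "apply_moves", "body": {
  "targets": [-0.03, 0.0, 0.01, 0, 0, 0, 0.06, -0.03, 0.0, 0.01, 0, 0, 0, 0.06, -0.03, 0, 0.01, 0, 0, 0, 0.06, -0.03, 0.001, 0.01, 0, 0, 0, 0.06, 0, 0, 0.01, 0, 0, 0, 0.06, 0, 0, 0, 0, 0, 0, 0.06]
}}

```text
t: 2.95
tool_pos: [0.4665, -0.0128, 0.2132]
eef_rot: [-1.796, -2.574, 0.003]
force: [-0.2, 0.7, 0.3]
width: 0.06
finger_force: 0.0
```

```bash
python3 -c "
from h import *
go([.478,-.008,.12],110); im,i=snap('wrist','w2'); print(proj(i,[.4765,-.007,.084]))
cv2.imwrite('pics/w2c.png',cv2.resize(im[150:450,160:560,::-1],(800,600)))"
```

```text
t 2.95 pos [ 0.4665 -0.0128  0.2132] yaw 110.18807352936045 F [-0.2417  0.7431  0.2531] w 0.05998534083946084 ff 0.0 q7 0.3238079801535687
 turn [-0.0027 -0.001   0.0033] shift before-turn axes [0.0005 0.0127 0.0931] after-turn axes [0.0006 0.0125 0.0932]
[332.2726 223.9551]
```

View pics/w2c.png

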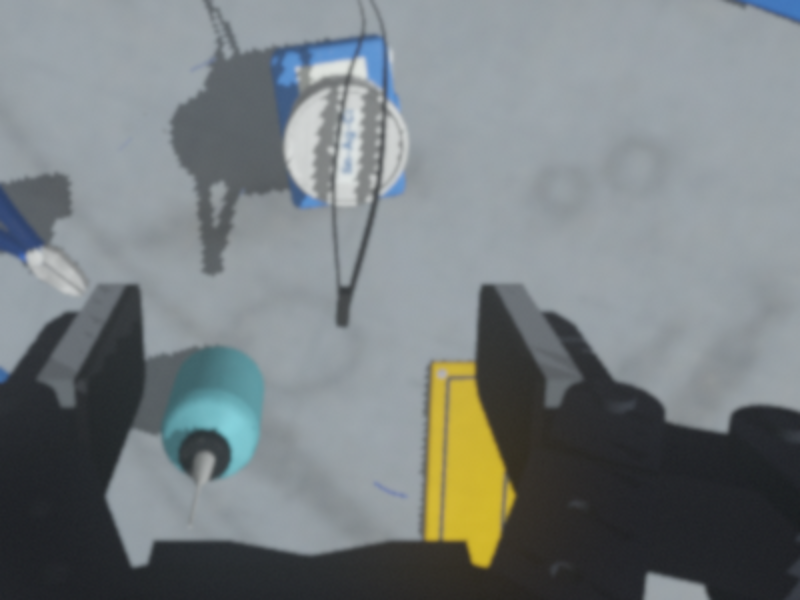

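The crop shows the lid centred at full pixel (333,220). The tweezers' closed end is at (331,312), and the blades straddle about (339,220).

```bash
python3 -c "
from h import *
im,i=load('w2'); hsv=cv2.cvtColor(im,cv2.COLOR_BGR2HSV)
m=(hsv[...,2]<55).astype(np.uint8); 
k=np.zeros_like(m);k[60:325,290:380]=m[60:325,290:380]
n,l,st,c=cv2.connectedComponentsWithStats(k,connectivity=8)
for j in range(1,n):
  if st[j,4]>20: print(st[j])
ys,xs=np.nonzero(k); 
for y in range(60,325,12):
  r=xs[ys==y]; print(y,r.min() if len(r) else 0,r.max() if len(r) else 0,len(r))
P=np.array([ray(i,u,v,.086)[:2] for u,v in zip(xs,ys)]).astype(np.float32)
j=cv2.minAreaRect(P*1000);print(j)
print('lid',ray(i,333,220,.08))
"
```

```text
60 0 0 0
72 0 0 0
84 0 0 0
96 0 0 0
108 0 0 0
120 0 0 0
132 0 0 0
144 0 0 0
156 0 0 0
168 0 0 0
180 0 0 0
192 0 0 0
204 0 0 0
216 0 0 0
228 0 0 0
240 0 0 0
252 0 0 0
264 0 0 0
276 0 0 0
288 0 0 0
300 0 0 0
312 0 0 0
324 0 0 0Traceback (most recent call last):
  File "<string>", line 13, in <module>
    j=cv2.minAreaRect(P*1000);print(j)
cv2.error: OpenCV(4.12.0) /io/opencv/modules/imgproc/src/convhull.cpp:143: error: (-215:Assertion failed) total >= 0 && (depth == CV_32F || depth == CV_32S) in function 'convexHull'
```

```bash
python3 -c "
from h import *
im,i=load('w2'); hsv=cv2.cvtColor(im,cv2.COLOR_BGR2HSV)
print(hsv[300,326:338,2],hsv[200,320:360,2])
m=(hsv[...,2]<80).astype(np.uint8); 
k=np.zeros_like(m);k[60:316,290:380]=m[60:316,290:380]
n,l,st,c=cv2.connectedComponentsWithStats(k,connectivity=8)
for j in range(1,n):
  if st[j,4]>15: print(st[j])
ys,xs=np.nonzero(k); 
for y in range(60,325,12):
  r=xs[ys==y]; print(y,r)
print('lid',ray(i,333,220,.08))
"
```

```text
[154 146 122  90  76  75  74  76  82 113 145 160] [202 200 194 176 152 139 134 136 143 150 141 118 138 183 204 211 212 213
 212 210 200 181 155 139 134 133 132 133 147 171 171 139 115 149 182 198
 202 199 198 189]
[329 293   7  19  79]
60 []
72 []
84 []
96 []
108 []
120 []
132 []
144 []
156 []
168 []
180 []
192 []
204 []
216 []
228 []
240 []
252 []
264 []
276 []
288 [337]
300 [330 331 332 333]
312 []
324 []
lid [ 0.4765 -0.0051  0.08  ]
```

```bash
python3 -c "
from h import *
im,i=load('w2'); g=im.max(2)
b=cv2.morphologyEx(g,cv2.MORPH_BLACKHAT,np.ones((1,7),np.uint8))
for y in range(80,316,9):
  r=b[y,300:375].astype(int); pk=[(x+300,r[x]) for x in range(1,74) if r[x]>22 and r[x]>=r[x-1] and r[x]>r[x+1]]; print(y,pk)
cv2.imwrite('pics/w2d.png',cv2.resize(im[90:330,270:400],(390,720))[:600])
"
```

```text
80 []
89 []
98 []
107 []
116 []
125 []
134 []
143 []
152 [(340, np.int64(26)), (346, np.int64(31))]
161 [(341, np.int64(34)), (350, np.int64(35))]
170 [(340, np.int64(28)), (352, np.int64(38))]
179 [(312, np.int64(54)), (337, np.int64(61)), (352, np.int64(66))]
188 [(312, np.int64(36)), (334, np.int64(45)), (352, np.int64(75))]
197 [(326, np.int64(41)), (332, np.int64(57)), (352, np.int64(38))]
206 [(330, np.int64(27)), (352, np.int64(43))]
215 [(329, np.int64(30)), (344, np.int64(34)), (351, np.int64(70)), (360, np.int64(26))]
224 [(321, np.int64(30)), (328, np.int64(69)), (350, np.int64(39)), (360, np.int64(23))]
233 [(327, np.int64(24)), (344, np.int64(24)), (350, np.int64(56))]
242 [(326, np.int64(41)), (341, np.int64(38)), (349, np.int64(84))]
251 [(326, np.int64(43)), (340, np.int64(25)), (347, np.int64(81))]
260 [(327, np.int64(44)), (345, np.int64(81))]
269 [(327, np.int64(45)), (342, np.int64(81))]
278 [(328, np.int64(44)), (340, np.int64(78))]
287 [(329, np.int64(40)), (337, np.int64(82))]
296 [(333, np.int64(30))]
305 [(330, np.int64(38)), (332, np.int64(37))]
314 []
```

View pics/w2d.png

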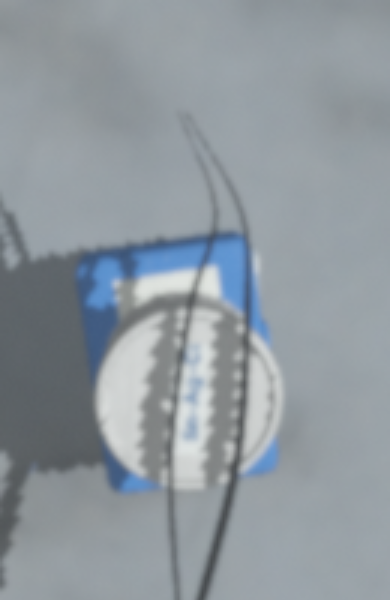

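The tweezers' tip is at (331,128), the closed end at (331,312), and the blades at mid-length are at x 329 and 351.

```bash
python3 -c "
from h import *
im,i=load('w2'); z=.085
a=ray(i,331.5,312.5,z);b=ray(i,330.7,127.7,z);print(a,b,np.linalg.norm(a-b),np.degrees(np.arctan2(*(b-a)[1::-1])))
v=(b-a)/np.linalg.norm(b-a);n=np.array([-v[1],v[0],0]);m=(a+b)/2
for p in [(328.5,222),(351,219),(326.5,247),(352.5,183)]: q=ray(i,*p,z)-m;print(q@v,q@n)
print(m,n)
"
```

```text
[ 0.4987 -0.0671  0.085 ] [0.4534 0.0509 0.085 ] 0.12638676515354763 111.0031835278452
0.0024666438701957355 0.0017380962202330197
0.004301906579090556 -0.013237185214998472
-0.014871049531802056 0.0031942297817622992
0.02823656012672404 -0.014015432939853887
[ 0.4761 -0.0081  0.085 ] [-0.9336 -0.3584  0.    ]
```

```bash
python3 -c "
from h import *
go([.4814,-.0061,.082],111)"
```

```text
t 3.0 pos [ 0.467  -0.0124  0.2137] yaw 110.24264329504732 F [ 0.0479 -0.1867 -0.0412] w 0.06017673988929015 ff 0.0 q7 0.3236529927958299
 turn [-0.0014 -0.0008 -0.0132] shift before-turn axes [0.0008 0.0159 0.1317] after-turn axes [0.0007 0.0157 0.1317]
```

Emit:
{"method": "apply_moves", "body": {
  "targets": [0.0, 0.008, 0, 0, 0, -0.013, 0.045, 0.001, 0.008, 0, 0, 0, 0, 0.045, 0, 0, 0.025, 0, 0, 0, 0.045, 0, 0, 0.03, 0, 0, 0, 0.045, 0, 0, 0.03, 0, 0, 0, 0.045, 0, 0, 0.02, 0, 0, 0, 0.045, 0, 0, 0, 0, 0, 0, 0.045]
}}

```text
t: 3.88
tool_pos: [0.4814, -0.0064, 0.108]
eef_rot: [-1.78, -2.586, 0.004]
force: [-0.3, 0.3, 0.2]
width: 0.0452
finger_force: 0.0
```

```bash
python3 -c "
from h import *
go([.4814,-.0061,.082],111);im,i=snap('wrist','w3');cv2.imwrite('pics/w3c.png',im[100:480,120:520,::-1])"
```

```text
t 3.875 pos [ 0.4814 -0.0064  0.108 ] yaw 110.92992771703233 F [-0.3453  0.3183  0.2368] w 0.045209941381411135 ff 0.0 q7 0.4588606475085096
 turn [-0.0035 -0.0003 -0.0012] shift before-turn axes [0.0003 0.0002 0.026 ] after-turn axes [0.0003 0.0001 0.026 ]
```

View pics/w3c.png

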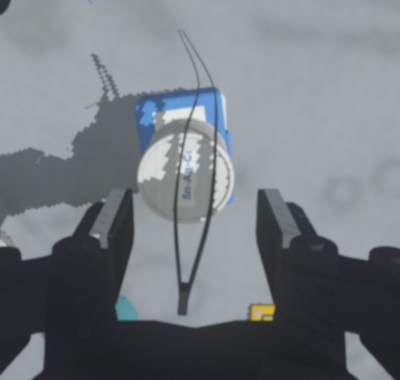

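The blades are centred between the fingers at crop x≈195. I'll descend and grip.

Emit:
{"method": "apply_moves", "body": {
  "targets": [0, 0, 0.015, 0, 0, 0, 0.045, 0, 0, 0.011, 0, 0, 0, 0.045, 0, 0, 0, 0, 0, 0, 0.03, 0, 0, 0, 0, 0, 0, 0, 0, 0, 0, 0, 0, 0, 0, 0, 0, 0, 0, 0, 0, 0, 0, 0, 0, 0, 0, 0, 0],
  "force": 25
}}

```text
t: 4.8
tool_pos: [0.4824, -0.007, 0.0834]
eef_rot: [1.783, 2.587, 0.0]
force: [-0.4, -0.1, 0.0]
width: 0.0158
finger_force: 26.2
```

Emit:
{"method": "apply_moves", "body": {
  "targets": [0, 0, -0.01, 0, 0, 0, 0, 0, 0, -0.02, 0, 0, 0, 0, 0, 0, -0.04, 0, 0, 0, 0, 0, 0, -0.05, 0, 0, 0, 0, 0, 0, -0.01, 0, 0, 0, 0, 0, 0, 0, 0, 0, 0, 0]
}}

```text
t: 5.55
tool_pos: [0.4828, -0.0069, 0.2142]
eef_rot: [1.782, 2.586, 0.003]
force: [0.2, -0.3, -1.2]
width: 0.0156
finger_force: 26.2
```

```bash
python3 -c "
from h import *
go([.594,-.125,.21],110.3)"
```

```text
t 5.55 pos [ 0.4828 -0.0069  0.2142] yaw 110.85951786801172 F [ 0.1676 -0.2563 -1.1801] w 0.01562833093625577 ff 26.20193225229741 q7 0.347280106728469
 turn [ 0.0023 -0.0003  0.0098] shift before-turn axes [-0.15    0.0618  0.0043] after-turn axes [-0.1494  0.0633  0.0042]
```

Emit:
{"method": "apply_moves", "body": {
  "targets": [-0.025, 0.01, 0, 0, 0, 0.01, 0, -0.025, 0.01, 0, 0, 0, 0, 0, -0.025, 0.01, 0, 0, 0, 0, 0, -0.025, 0.011, 0, 0, 0, 0, 0, -0.025, 0.011, 0.0, 0, 0, 0, 0, -0.025, 0.011, 0.004, 0, 0, 0, 0, 0, 0, 0, 0, 0, 0, 0]
}}

```text
t: 6.42
tool_pos: [0.5925, -0.1277, 0.2066]
eef_rot: [-1.798, -2.573, 0.007]
force: [-0.7, -0.2, -0.2]
width: 0.0156
finger_force: 26.2
```

```bash
python3 -c "
from h import *
from plates import rect
snap('wrist','w4');go([.6075,-.1625,.1],110.3)
print(rect('w4',(15,120,90),(35,255,255),(0,0,640,480)))
_,i=load('w4');print(proj(i,[.6075,-.1625,.004]))
im,_=load('top0');snap('top','top1')"
```

```text
t 6.475 pos [ 0.5921 -0.1263  0.2068] yaw 110.17697085392702 F [-0.4942  0.4383  0.245 ] w 0.016054146075902418 ff 26.204895769333234 q7 0.7023664187893205
 turn [-0.0048 -0.0012 -0.0021] shift before-turn axes [-0.0394  0.0025  0.1068] after-turn axes [-0.0393  0.0019  0.1068]
((605.2061767578125, -161.38128662109375), (45.1402473449707, 135.676513671875), 20.396432876586914)
[318.3361 249.2937]
```

View pics/w4.png

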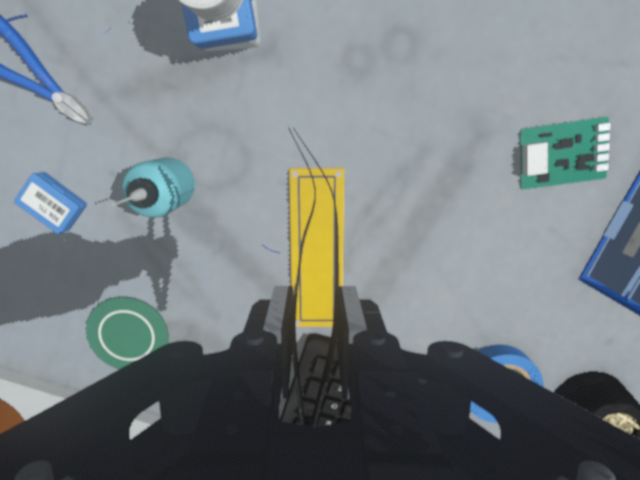

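The plate spans (291–344, 168–328) in this view, and the tweezers hang parallel above it. The bottle is well clear at (155,187).

```bash
python3 -c "
from h import *
go([.6067,-.1645,.03],110.35)"
```

```text
t 6.525 pos [ 0.5921 -0.1253  0.2072] yaw 110.25305157915696 F [ 0.3928 -1.0069 -0.6954] w 0.01596068796739275 ff 26.20428572088713 q7 0.7023782588515654
 turn [-0.004  -0.0019 -0.0017] shift before-turn axes [-0.0422  0.0009  0.1772] after-turn axes [-0.0419  0.0001  0.1772]
```

Emit:
{"method": "apply_moves", "body": {
  "targets": [-0.014, 0, 0.02, -0.004, 0, 0, 0, -0.014, 0, 0.03, 0, 0, 0, 0, -0.014, 0.0005, 0.03, 0, 0, 0, 0, 0, 0, 0.03, 0, 0, 0, 0, 0, 0, 0.03, 0, 0, 0, 0, 0, 0, 0.025, 0, 0, 0, 0, 0, 0, 0.012, 0, 0, 0, 0, 0, 0, 0, 0, 0, 0, 0]
}}

```text
t: 7.52
tool_pos: [0.6082, -0.1635, 0.0314]
eef_rot: [-1.794, -2.579, -0.004]
force: [-0.1, -0.4, 0.5]
width: 0.0159
finger_force: 26.2
```

```bash
python3 -c "
from h import *
go([.6067,-.1645,.0082],110.35)"
```

```text
t 7.525 pos [ 0.6082 -0.1635  0.0314] yaw 110.34006851763529 F [-0.0715 -0.4242  0.4804] w 0.01588508536175385 ff 26.20266647034441 q7 0.8909347990901122
 turn [ 0.0022 -0.0017 -0.0002] shift before-turn axes [-0.0004 -0.0018  0.0232] after-turn axes [-0.0004 -0.0018  0.0232]
```

Plate positions are only good to about 1–2 mm, so I'll take part of the correction, then lower and release.

Emit:
{"method": "apply_moves", "body": {
  "targets": [0, -0.001, 0.01, 0.002, 0, 0, 0, 0, 0, 0.009, 0, 0, 0, 0, 0, 0, 0.004, 0, 0, 0, 0, 0, 0, 0, 0, 0, 0, 0, 0, 0, 0, 0, 0, 0, 0.022, 0, 0, 0, 0, 0, 0, 0.03, 0, 0, 0, 0, 0, 0, 0.03]
}}

```text
t: 8.4
tool_pos: [0.6086, -0.165, 0.0095]
eef_rot: [1.795, 2.577, 0.003]
force: [-0.2, 0.8, 0.4]
width: 0.0299
finger_force: 0.0
```

Emit:
{"method": "apply_moves", "body": {
  "targets": [0, 0, -0.01, 0, 0, 0, 0.03, 0, 0, -0.03, 0, 0, 0, 0.03, 0.02, 0, -0.04, 0, 0, 0, 0.06, 0.04, 0, -0.06, 0, 0, 0, 0.06, 0.04, 0, -0.06, 0, 0, 0, 0.06, 0, 0, 0, 0, 0, 0, 0.06]
}}

```text
t: 9.15
tool_pos: [0.5806, -0.078, 0.1988]
eef_rot: [1.784, 2.576, 0.016]
force: [1.1, 0.3, -0.4]
width: 0.06
finger_force: 0.0
```

```bash
python3 -c "
from h import *
from plates import rect
im,i=snap('wrist','w5');go([.477,-.005,.2],110)
print(rect('w5',(15,120,90),(35,255,255),(0,0,640,480)))
print(proj(i,[.6067,-.1645,.004]),proj(i,[.477,-.005,.08]))
"
```

```text
t 9.2 pos [ 0.5788 -0.0798  0.1962] yaw 110.46433466191554 F [-0.4615  0.1331 -0.5059] w 0.05958368867150804 ff 0.0 q7 0.6309667015968742
 turn [0.008  0.0006 0.0081] shift before-turn axes [ 0.1057 -0.0692 -0.0044] after-turn axes [ 0.1051 -0.0701 -0.0038]
((606.5557250976562, -165.300537109375), (28.589893341064453, 126.99639129638672), 20.24547576904297)
[305.0559 308.7883] [188.8924  55.1922]
```

View pics/w5.png

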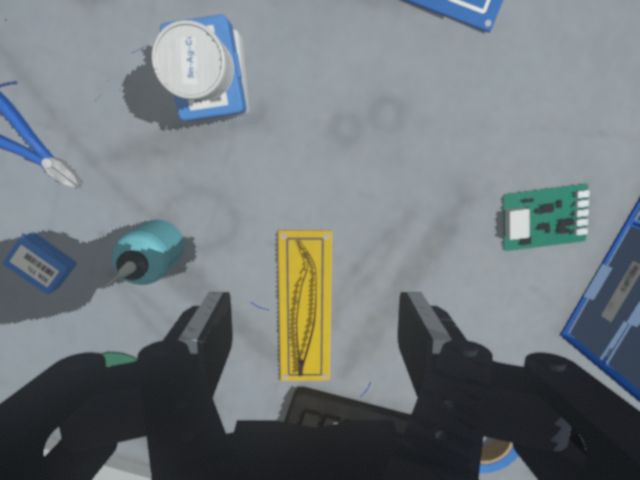

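The tweezers lie on the plate, centred (bbox centre (303,306) against plate centre (304,306)) and parallel. Next is the tin, with its lid at about (190,60).

```bash
python3 -c "
from h import *
im,i=load('w5');print(ray(i,190,59,.08))
p=ray(i,190,59,.08)
go([p[0],p[1],.13],110.3)"
```

```text
[ 0.4782 -0.0067  0.08  ]
t 9.2 pos [ 0.5788 -0.0798  0.1962] yaw 110.46433466191554 F [-0.4615  0.1331 -0.5059] w 0.05958368867150804 ff 0.0 q7 0.6309667015968742
 turn [0.008  0.0006 0.0029] shift before-turn axes [ 0.1037 -0.0693  0.0656] after-turn axes [ 0.1035 -0.0691  0.0662]
```

Emit:
{"method": "apply_moves", "body": {
  "targets": [0.02, -0.014, 0, 0.008, 0, 0.003, 0.075, 0.02, -0.014, 0, 0, 0, 0, 0.075, 0.02, -0.014, 0, 0, 0, 0, 0.075, 0.02, -0.014, 0, 0, 0, 0, 0.075, 0.024, -0.013, 0, 0, 0, 0, 0.075, 0, 0, 0, 0, 0, 0, 0.075]
}}

```text
t: 9.95
tool_pos: [0.474, -0.0074, 0.1919]
eef_rot: [-1.794, -2.57, 0.011]
force: [0.5, -0.3, 0.9]
width: 0.0752
finger_force: 0.0
```

```bash
cat > look.py <<'E'
from h import *
import sys
def lid(f,z,roi):
    im,i=load(f);hsv=cv2.cvtColor(im,cv2.COLOR_BGR2HSV);m=cv2.inRange(hsv,(0,0,150),(180,40,255))
    x0,y0,x1,y1=roi;k=np.zeros_like(m);k[y0:y1,x0:x1]=m[y0:y1,x0:x1];k=cv2.morphologyEx(k,cv2.MORPH_OPEN,np.ones((3,3)))
    c=max(cv2.findContours(k,cv2.RETR_EXTERNAL,cv2.CHAIN_APPROX_NONE)[0],key=cv2.contourArea)
    P=np.array([ray(i,*p[0],z)[:2] for p in c]);return cv2.minEnclosingCircle((P*1000).astype(np.float32)),cv2.boundingRect(c)
E
python3 -c "
from look import *
im,i=snap('wrist','w6'); print(proj(i,[.478,-.0065,.08]));go([.4782,-.0067,.047],110.3)
cv2.imwrite('pics/w6c.png',cv2.resize(im[130:330,220:440,::-1],(660,600)))
"
```

```text
[322.775  234.2423]
t 10.0 pos [ 0.4754 -0.0082  0.1925] yaw 110.0978819665562 F [ 0.1938 -0.6711  0.1464] w 0.07502645619416427 ff 0.0 q7 0.35446603639253005
 turn [-0.008  -0.0001 -0.0035] shift before-turn axes [0.0004 0.0043 0.1455] after-turn axes [0.0004 0.0031 0.1455]
```

View pics/w6c.png

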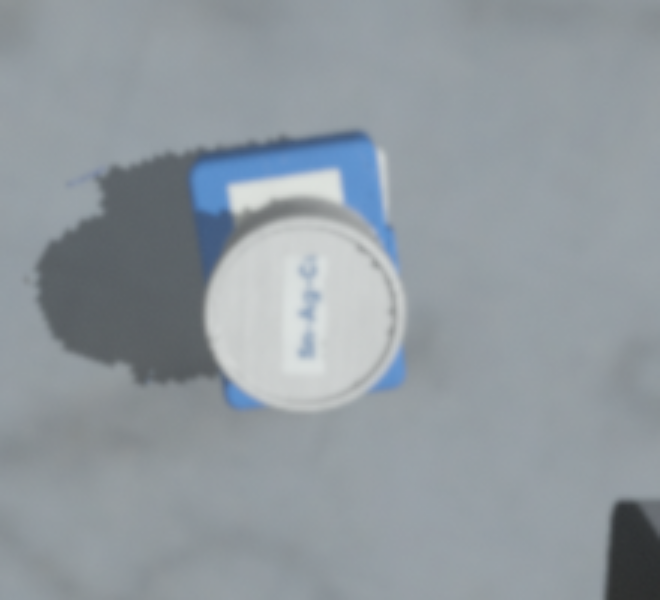

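The lid centre is at full pixel (322,234), agreeing with the prediction. I'll descend in two stages and grip.

Emit:
{"method": "apply_moves", "body": {
  "targets": [0, 0.0025, 0.02, -0.008, 0, 0, 0.075, 0, 0, 0.03, 0, 0, 0, 0.075, 0, 0, 0.03, 0, 0, 0, 0.075, 0, 0, 0.03, 0, 0, 0, 0.075, 0, 0, 0.02, 0, 0, 0, 0.075, 0, 0, 0.01, 0, 0, 0, 0.075, 0, 0, 0, 0, 0, 0, 0.075]
}}

```text
t: 10.88
tool_pos: [0.4789, -0.0077, 0.053]
eef_rot: [1.801, 2.573, -0.0]
force: [-0.1, 0.3, 0.2]
width: 0.0749
finger_force: 0.0
```

```bash
python3 -c "
from look import *
go([.4775,-.0068,.048],110.3)"
```

```text
t 10.875 pos [ 0.4789 -0.0077  0.053 ] yaw 110.0340573935376 F [-0.0967  0.3306  0.2256] w 0.07490534757723306 ff 0.0 q7 0.5553610912732488
 turn [ 0.0004  0.0008 -0.0046] shift before-turn axes [ 0.0013 -0.001   0.005 ] after-turn axes [ 0.0013 -0.001   0.005 ]
```

Emit:
{"method": "apply_moves", "body": {
  "targets": [0.001, -0.001, 0.004, 0, 0, 0, 0.07, 0, 0, 0, 0, 0, 0, 0.055, 0, 0, 0, 0, 0, 0, 0.048, 0, 0, 0, 0, 0, 0, 0.03, 0, 0, 0, 0, 0, 0, 0.03, 0, 0, 0, 0, 0, 0, 0.03],
  "force": 40
}}

```text
t: 11.62
tool_pos: [0.4779, -0.0059, 0.0502]
eef_rot: [1.799, 2.574, 0.004]
force: [-2.1, -0.5, 5.2]
width: 0.0411
finger_force: 39.8
```

Emit:
{"method": "apply_moves", "body": {
  "targets": [0, 0, -0.004, 0, 0, 0, 0.03, 0, 0, -0.01, 0, 0, 0, 0.03, 0, 0, -0.025, 0, 0, 0, 0.03, 0, 0, -0.04, 0, 0, 0, 0.03, 0, 0, -0.05, 0, 0, 0, 0.03, 0, 0, -0.02, 0, 0, 0, 0.03, 0, 0, 0, 0, 0, 0, 0.03]
}}

```text
t: 12.5
tool_pos: [0.4789, -0.0059, 0.2006]
eef_rot: [1.797, 2.572, 0.009]
force: [-0.6, 0.7, -2.0]
width: 0.0413
finger_force: 40.8
```

```bash
python3 -c "
from look import *
go([.48,-.25,.2],110);go([.4705,-.30,.2],70)"
```

```text
t 12.5 pos [ 0.4789 -0.0059  0.2006] yaw 110.1109363307616 F [-0.6293  0.7113 -2.0044] w 0.04133750197856863 ff 40.8064139803173 q7 0.34921960878244496
 turn [ 0.0071 -0.0002  0.0019] shift before-turn axes [-0.2296 -0.0829 -0.0001] after-turn axes [-0.2297 -0.0824  0.0006]
t 12.5 pos [ 0.4789 -0.0059  0.2006] yaw 110.1109363307616 F [-0.6293  0.7113 -2.0044] w 0.04133750197856863 ff 40.8064139803173 q7 0.34921960878244496
 turn [ 0.0068 -0.0027  0.7001] shift before-turn axes [-0.2733 -0.109  -0.0003] after-turn axes [-0.2792  0.0927  0.0006]
```

Emit:
{"method": "apply_moves", "body": {
  "targets": [-0.033, -0.012, 0, 0.007, 0, 0, 0.03, -0.033, -0.012, 0, 0, 0, 0, 0.03, -0.033, -0.012, 0, 0, 0, 0, 0.03, -0.033, -0.012, 0, 0, 0, 0, 0.03, -0.033, -0.012, 0, 0, 0, 0, 0.03, -0.033, -0.012, 0, 0, 0, 0, 0.03, -0.03, -0.01, 0, 0, 0, 0, 0.03, 0, 0, 0, 0, 0, 0, 0.03]
}}

```text
t: 13.5
tool_pos: [0.4766, -0.2515, 0.1975]
eef_rot: [-1.805, -2.566, 0.012]
force: [-0.3, 1.3, -1.1]
width: 0.0414
finger_force: 40.8
```

```bash
python3 -c "
from look import *
from plates import rect
im,i=snap('wrist','w7'); print(rect('w7',(65,80,40),(90,255,200),(0,0,640,480)));print(proj(i,[.4705,-.3,.004]))
hsv=cv2.cvtColor(im,cv2.COLOR_RGB2HSV);m=cv2.inRange(hsv,(65,80,40),(90,255,200))
for c in cv2.findContours(m,0,1)[0]:
  if cv2.contourArea(c)>300: print(cv2.boundingRect(c))
go([.4705,-.3,.05],110)"
```

```text
((461.593994140625, -291.77752685546875), (73.20970153808594, 49.19862365722656), 44.58740997314453)
[290.5482 258.6953]
(264, 235, 51, 39)
(247, 217, 86, 71)
t 13.55 pos [ 0.4771 -0.2492  0.1973] yaw 109.92535743288462 F [ 0.4858 -0.4289 -0.7994] w 0.041570038390890844 ff 40.79384812619537 q7 0.9637232814575253
 turn [-0.0081 -0.0012 -0.0013] shift before-turn axes [-0.0457 -0.0224  0.1475] after-turn axes [-0.0455 -0.0236  0.1473]
```

The green plate spans columns 247–333 with its top at row 217, which fits a centre of (0.4705, -0.300). I'll go over it and down.

Emit:
{"method": "apply_moves", "body": {
  "targets": [-0.015, -0.008, 0, -0.008, 0, 0, 0.03, -0.015, -0.008, 0.01, 0, 0, 0, 0.03, -0.015, -0.007, 0.03, 0, 0, 0, 0.03, 0, 0, 0.035, 0, 0, 0, 0.03, 0, 0, 0.035, 0, 0, 0, 0.03, 0, 0, 0.03, 0, 0, 0, 0.03, 0, 0, 0.02, 0, 0, 0, 0.03, 0, 0, 0, 0, 0, 0, 0.03]
}}

```text
t: 14.55
tool_pos: [0.4719, -0.2964, 0.037]
eef_rot: [-1.796, -2.574, -0.003]
force: [-0.6, -0.8, -1.1]
width: 0.0413
finger_force: 40.8
```

```bash
python3 -c "
from look import *
go([.471,-.2995,.0115],110)"
```

```text
t 14.55 pos [ 0.4719 -0.2964  0.037 ] yaw 110.1901832449067 F [-0.5711 -0.8114 -1.1026] w 0.04128945325189109 ff 40.795562988496386 q7 1.2587501221798862
 turn [ 0.0002 -0.0035  0.0033] shift before-turn axes [-0.0027 -0.002   0.0255] after-turn axes [-0.0026 -0.0019  0.0255]
```

Emit:
{"method": "apply_moves", "body": {
  "targets": [-0.0025, -0.002, 0.012, 0, -0.0035, 0, 0.03, 0, 0, 0.009, 0, 0, 0, 0.03, 0, 0, 0.003, 0, 0, 0, 0.03, 0, 0, 0, 0, 0, 0, 0.03]
}}

```text
t: 15.05
tool_pos: [0.4722, -0.3014, 0.0149]
eef_rot: [1.797, 2.571, 0.001]
force: [0.3, 0.3, -1.7]
width: 0.0417
finger_force: 40.8
```

```bash
python3 -c "
from look import *
go([.471,-.2995,.0105],110)"
```

```text
t 15.05 pos [ 0.4722 -0.3014  0.0149] yaw 110.1048967255417 F [ 0.3171  0.273  -1.6951] w 0.0416763159116416 ff 40.80862110306043 q7 1.2884949320397683
 turn [0.003  0.0034 0.0018] shift before-turn axes [ 0.0022 -0.0005  0.0043] after-turn axes [ 0.0022 -0.0005  0.0044]
```

Emit:
{"method": "apply_moves", "body": {
  "targets": [0.001, 0, 0.002, 0, 0, 0, 0.03, 0, 0, 0.001, 0, 0, 0, 0.03, 0, 0, 0, 0, 0, 0, 0.03]
}}

```text
t: 15.42
tool_pos: [0.4719, -0.3004, 0.0119]
eef_rot: [1.797, 2.572, 0.001]
force: [-0.4, 0.3, -2.2]
width: 0.0412
finger_force: 40.8
```

Emit:
{"method": "apply_moves", "body": {
  "targets": [0, 0, 0.001, 0, 0, 0, 0.03, 0, 0, 0.0005, 0, 0, 0, 0.03, 0, 0, 0, 0, 0, 0, 0.03]
}}

```text
t: 15.8
tool_pos: [0.4719, -0.3005, 0.0104]
eef_rot: [1.797, 2.571, 0.001]
force: [0.3, 0.8, -1.0]
width: 0.0414
finger_force: 40.8
```

Emit:
{"method": "apply_moves", "body": {
  "targets": [0, 0, 0.0005, 0, 0, 0, 0.042, 0, 0, 0, 0, 0, 0, 0.05, 0, 0, 0, 0, 0, 0, 0.07, 0, 0, 0, 0, 0, 0, 0.075, 0, 0, -0.02, 0, 0, 0, 0.075, 0, 0, -0.04, 0, 0, 0, 0.075, 0.02, 0, -0.06, 0, 0, 0, 0.075, 0.03, 0.01, -0.06, 0, 0, 0, 0.075]
}}

```text
t: 16.8
tool_pos: [0.4628, -0.2536, 0.1871]
eef_rot: [1.801, 2.567, 0.0]
force: [0.6, 0.8, -0.4]
width: 0.0753
finger_force: 0.0
```

```bash
python3 -c "
from look import *
im,i=snap('wrist','w8'); print(proj(i,[.4705,-.3,.04]))
go([.478,-.007,.2],110)
from plates import rect
print(rect('w8',(65,80,40),(90,255,200),(150,100,480,480)))
cv2.imwrite('pics/w8c.png',im[100:480,120:520,::-1])"
```

```text
[302.4576 280.7079]
t 16.85 pos [ 0.4681 -0.2503  0.1934] yaw 110.22067801185695 F [1.2426 1.7825 1.3787] w 0.07495963806426856 ff 0.0 q7 0.990544328818171
 turn [0.0152 0.006  0.0039] shift before-turn axes [ 0.2249  0.0935 -0.0065] after-turn axes [ 0.2253  0.0925 -0.0066]
((472.53533935546875, -287.70843505859375), (47.89653396606445, 73.5750503540039), 78.05550384521484)
```

View pics/w8c.png

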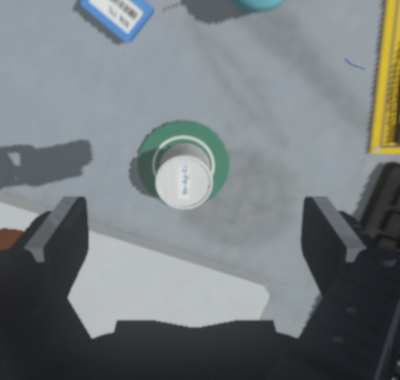

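The tin stands on the green plate, with its lid at crop (184,180) against an expected (182,181). The plate is centred at column 184. Next is the blue box.

Emit:
{"method": "apply_moves", "body": {
  "targets": [0.032, 0.013, 0, 0.008, 0.003, 0, 0.075, 0.032, 0.013, 0, 0.007, 0.003, 0, 0.075, 0.032, 0.013, 0, 0, 0, 0, 0.075, 0.032, 0.013, 0, 0, 0, 0, 0.075, 0.032, 0.013, 0, 0, 0, 0, 0.075, 0.032, 0.013, 0, 0, 0, 0, 0.075, 0.032, 0.013, 0, 0, 0, -0.07, 0.075, 0, 0, 0, 0, 0, 0, 0.075]
}}

```text
t: 17.85
tool_pos: [0.4722, -0.0078, 0.1845]
eef_rot: [-1.696, -2.634, 0.01]
force: [-0.3, 0.4, 1.2]
width: 0.0752
finger_force: 0.0
```

```bash
python3 -c "
from look import *
from plates import rect
im,i=snap('wrist','w9');go([.478,-.007,.1],115)
print(rect('w9',(100,90,60),(125,255,255),(230,120,430,350),.044))
cv2.imwrite('pics/w9c.png',cv2.resize(im[130:330,220:440,::-1],(660,600)))"
```

```text
t 17.9 pos [ 0.4721 -0.0099  0.1844] yaw 114.25033723957921 F [-0.4498 -0.5732 -0.1724] w 0.07502879142588875 ff 0.0 q7 0.4538137319809941
 turn [-0.0108 -0.0035 -0.0131] shift before-turn axes [-0.0001  0.0075  0.0844] after-turn axes [0.0001 0.0066 0.0844]
((475.9993591308594, -6.669872283935547), (45.99474334716797, 63.087345123291016), 28.49497413635254)
```

View pics/w9c.png

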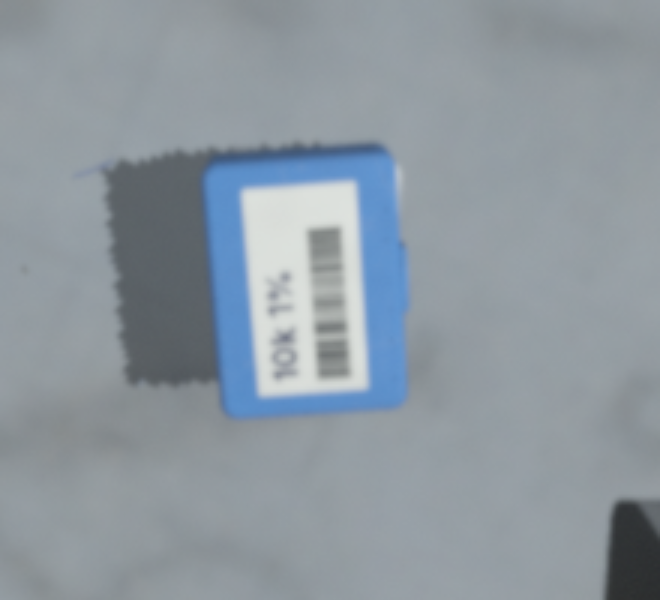

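The blue box is alone on top of the white box: centre (476,-6.7) mm, y axis at 118.3°. I'll align and descend.

Emit:
{"method": "apply_moves", "body": {
  "targets": [0, 0, 0, -0.011, -0.003, -0.07, 0.07, 0, 0.005, 0.02, 0, 0, 0, 0.07, 0, 0, 0.03, 0, 0, 0, 0.07, 0, 0, 0.03, 0, 0, 0, 0.07, 0, 0, 0.03, 0, 0, 0, 0.07, 0, 0, 0.02, 0, 0, 0, 0.07, 0, 0, 0.01, 0, 0, 0, 0.07, 0, 0, 0, 0, 0, 0, 0.07]
}}

```text
t: 18.9
tool_pos: [0.476, -0.0095, 0.0438]
eef_rot: [-1.617, -2.692, 0.002]
force: [0.1, -0.1, -1.0]
width: 0.0701
finger_force: 0.0
```

```bash
python3 -c "
from look import *
go([.4758,-.0066,.027],118.3)"
```

```text
t 18.9 pos [ 0.476  -0.0095  0.0438] yaw 118.03341670295919 F [ 0.0992 -0.0754 -0.9817] w 0.07008480883685465 ff 0.0 q7 0.7528485607471739
 turn [-0.0015 -0.0004 -0.0047] shift before-turn axes [0.0026 0.0011 0.0168] after-turn axes [0.0026 0.0011 0.0168]
```

Emit:
{"method": "apply_moves", "body": {
  "targets": [0.0025, 0.001, 0.008, 0, 0, -0.004, 0.06, 0, 0, 0.008, 0, 0, 0, 0.052, 0, 0, 0, 0, 0, 0, 0.049, 0, 0, 0, 0, 0, 0, 0.04, 0, 0, 0, 0, 0, 0, 0.035, 0, 0, 0, 0, 0, 0, 0.035],
  "force": 35
}}

```text
t: 19.65
tool_pos: [0.4759, -0.0057, 0.0278]
eef_rot: [-1.609, -2.697, 0.0]
force: [-0.3, -1.2, 0.4]
width: 0.0441
finger_force: 36.8
```

Emit:
{"method": "apply_moves", "body": {
  "targets": [0, 0, -0.003, 0, 0, 0, 0.035, 0, 0, -0.006, 0, 0, 0, 0.035, 0, 0, -0.02, 0, 0, 0, 0.035, 0, 0, -0.04, 0, 0, 0, 0.035, 0, 0, -0.05, 0, 0, 0, 0.035, 0, 0, -0.05, 0, 0, 0, 0.035, 0, 0, 0, 0, 0, 0, 0.035]
}}

```text
t: 20.52
tool_pos: [0.4798, -0.0057, 0.2013]
eef_rot: [1.607, 2.693, 0.013]
force: [0.0, -0.2, -2.1]
width: 0.0442
finger_force: 36.8
```

```bash
python3 -c "
from look import *
im,i=snap('wrist','w10');go([.620,.09,.2],118.3);go([.620,.137,.2],91.4)
cv2.imwrite('pics/w10c.png',im[100:480,120:520,::-1])"
```

```text
t 20.575 pos [ 0.4776 -0.0055  0.1989] yaw 118.35265138875033 F [ 0.8671  0.4086 -0.9404] w 0.04378235079663439 ff 36.81801080703735 q7 0.5078918553062887
 turn [ 0.0049 -0.0008  0.0009] shift before-turn axes [ 0.0165  0.1707 -0.0002] after-turn axes [ 0.0166  0.1706 -0.0011]
t 20.575 pos [ 0.4776 -0.0055  0.1989] yaw 118.35265138875033 F [ 0.8671  0.4086 -0.9404] w 0.04378235079663439 ff 36.81801080703735 q7 0.5078918553062887
 turn [ 0.0046 -0.0019  0.4704] shift before-turn axes [ 0.0578  0.193  -0.0001] after-turn axes [ 0.139   0.1458 -0.0011]
```

View pics/w10c.png

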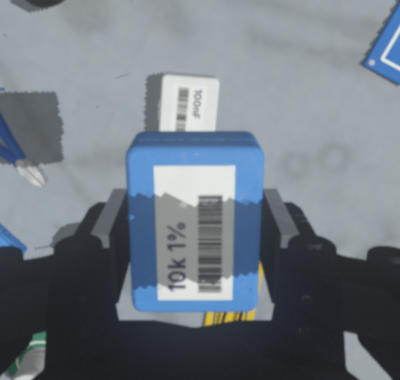

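The blue box is held square in the gripper. The white box stays on the bench below at crop (190,100).

Emit:
{"method": "apply_moves", "body": {
  "targets": [0, 0, 0, 0.0046, -0.002, 0.157, 0.035, 0, 0, 0, 0, 0, 0.157, 0.035, 0, 0, 0, 0, 0, 0.156, 0.035, 0.03, 0.04, 0, 0, 0, 0, 0.035, 0.03, 0.04, 0, 0, 0, 0, 0.035, 0.025, 0.04, 0, 0, 0, 0, 0.035, 0, 0.025, 0, 0, 0, 0, 0.035, 0, 0, 0, 0, 0, 0, 0.035]
}}

```text
t: 21.58
tool_pos: [0.6188, 0.0828, 0.1934]
eef_rot: [-2.192, -2.249, 0.015]
force: [-0.5, -0.6, -0.2]
width: 0.0441
finger_force: 36.8
```

```bash
python3 -c "
from look import *
from plates import rect
im,i=snap('wrist','w11');print(proj(i,[.62,.137,.004]))
hsv=cv2.cvtColor(im,cv2.COLOR_RGB2HSV);m=cv2.inRange(hsv,(100,90,60),(125,255,255))
for c in cv2.findContours(m,0,1)[0]:
  if cv2.contourArea(c)>300: b=cv2.boundingRect(c);print(b,rect('w11',(100,90,60),(125,255,255),(b[0],b[1],b[0]+b[2],b[1]+b[3])))
go([.62,.137,.05],91.4)"
```

```text
[319.6095 139.243 ]
(0, 373, 35, 41) ((345.5527038574219, -102.06365203857422), (42.876014709472656, 31.11615753173828), 79.9642105102539)
(552, 264, 88, 96) ((852.0135498046875, -20.597156524658203), (57.417449951171875, 117.25299835205078), 42.24236297607422)
(246, 232, 138, 180) ((620.0441284179688, -23.809158325195312), (117.75115203857422, 172.88661193847656), 1.5476386547088623)
(577, 122, 63, 107) ((853.3802490234375, 113.54301452636719), (43.773597717285156, 83.45397186279297), 0.05400342494249344)
(271, 78, 98, 120) ((620.1687622070312, 136.68759155273438), (73.41929626464844, 89.41421508789062), 2.244189977645874)
(607, 10, 33, 69) ((839.2227172851562, 209.6195831298828), (15.292234420776367, 45.793521881103516), 0.18319948017597198)
t 21.625 pos [0.6177 0.082  0.1936] yaw 91.38756966955147 F [-0.8859 -0.2981 -0.4942] w 0.044044314934266006 ff 36.78907871246338 q7 0.09391642477047385
 turn [-0.0085  0.0055 -0.0002] shift before-turn axes [0.0557 0.0049 0.1433] after-turn axes [0.0549 0.0037 0.1436]
```

Emit:
{"method": "apply_moves", "body": {
  "targets": [0.014, 0.001, 0, -0.008, 0.005, -0.012, 0.035, 0.014, 0.001, 0, 0, 0, 0, 0.035, 0.014, 0.001, 0.02, 0, 0, 0, 0.035, 0.013, 0.001, 0.03, 0, 0, 0, 0.035, 0, 0, 0.035, 0, 0, 0, 0.035, 0, 0, 0.035, 0, 0, 0, 0.035, 0, 0, 0.025, 0, 0, 0, 0.035, 0, 0, 0, 0, 0, 0, 0.035]
}}

```text
t: 22.62
tool_pos: [0.618, 0.1391, 0.0471]
eef_rot: [-2.176, -2.262, 0.003]
force: [0.4, -0.3, -0.7]
width: 0.0441
finger_force: 36.8
```

```bash
python3 -c "
from look import *
go([.6202,.1375,.0098],92.1)"
```

```text
t 22.625 pos [0.618  0.1391 0.0471] yaw 92.2015724101324 F [ 0.4496 -0.2924 -0.6773] w 0.044135798498959704 ff 36.78516983985901 q7 0.11845812373575329
 turn [-0.0036 -0.0005  0.0018] shift before-turn axes [-0.0017  0.0023  0.0373] after-turn axes [-0.0017  0.0022  0.0373]
```

Emit:
{"method": "apply_moves", "body": {
  "targets": [-0.0015, 0.002, 0.012, -0.003, 0, 0, 0.035, 0, 0, 0.012, 0, 0, 0, 0.035, 0, 0, 0.008, 0, 0, 0, 0.035, 0, 0, 0, 0, 0, 0, 0.035, 0, 0, 0, 0, 0, 0, 0.035]
}}

```text
t: 23.25
tool_pos: [0.6241, 0.1369, 0.0192]
eef_rot: [2.178, 2.259, 0.01]
force: [1.5, -0.1, -0.4]
width: 0.0445
finger_force: 36.8
```

```bash
python3 -c "
from look import *
go([.6202,.1375,.0098],92.1)"
```

```text
t 23.25 pos [0.6241 0.1369 0.0192] yaw 92.11684587547558 F [ 1.4758 -0.0593 -0.389 ] w 0.044525538809480195 ff 36.80308520793915 q7 0.1432862653045921
 turn [ 0.0072 -0.0019  0.0003] shift before-turn axes [ 0.0008 -0.0039  0.0094] after-turn axes [ 0.0008 -0.0038  0.0094]
```

Emit:
{"method": "apply_moves", "body": {
  "targets": [0, 0, 0, 0, 0, 0, 0.035, 0, 0, 0, 0, 0, 0, 0.035]
}}

```text
t: 23.5
tool_pos: [0.624, 0.137, 0.0193]
eef_rot: [2.177, 2.26, 0.01]
force: [-0.8, 0.3, -1.1]
width: 0.0441
finger_force: 36.8
```

```bash
python3 -c "
from look import *
go([.6202,.1375,.0098],92.1)"
```

```text
t 23.5 pos [0.624  0.137  0.0193] yaw 92.12155532601089 F [-0.7921  0.3242 -1.1004] w 0.04407580564778413 ff 36.80278480052948 q7 0.14329553622778482
 turn [ 0.0072 -0.002   0.0004] shift before-turn axes [ 0.0007 -0.0039  0.0095] after-turn axes [ 0.0007 -0.0038  0.0095]
```

Emit:
{"method": "apply_moves", "body": {
  "targets": [0.0005, -0.0035, 0.004, 0.007, -0.002, 0, 0.035, 0, 0, 0.003, 0, 0, 0, 0.035, 0, 0, 0, 0, 0, 0, 0.035, 0, 0, 0, 0, 0, 0, 0.035, 0, 0, 0, 0, 0, 0, 0.035]
}}

```text
t: 24.12
tool_pos: [0.6204, 0.1372, 0.012]
eef_rot: [2.18, 2.262, -0.0]
force: [0.8, -0.3, 0.6]
width: 0.0443
finger_force: 36.8
```

```bash
python3 -c "
from look import *
go([.6202,.1375,.0098],92.1)"
```

```text
t 24.125 pos [0.6204 0.1372 0.012 ] yaw 92.11714147980389 F [ 0.7955 -0.3305  0.6107] w 0.04425252165570715 ff 36.80359482765198 q7 0.1441882914203236
 turn [-0.0002  0.0002  0.0003] shift before-turn axes [ 0.0003 -0.0002  0.0022] after-turn axes [ 0.0003 -0.0002  0.0022]
```

Pose is now good. I'll lower the last 2 mm, release and back off straight up.

Emit:
{"method": "apply_moves", "body": {
  "targets": [0, 0, 0.001, 0, 0, 0, 0.035, 0, 0, 0.001, 0, 0, 0, 0.035, 0, 0, 0, 0, 0, 0, 0.035, 0, 0, 0, 0, 0, 0, 0.046, 0, 0, 0, 0, 0, 0, 0.052, 0, 0, 0, 0, 0, 0, 0.062, 0, 0, 0, 0, 0, 0, 0.062]
}}

```text
t: 25.0
tool_pos: [0.6203, 0.1372, 0.0099]
eef_rot: [-2.18, -2.262, 0.001]
force: [1.0, 0.9, 0.3]
width: 0.0621
finger_force: 0.0
```

Emit:
{"method": "apply_moves", "body": {
  "targets": [0, 0, -0.01, 0, 0, 0, 0.062, 0, 0, -0.03, 0, 0, 0, 0.075, -0.0, 0, -0.05, 0, 0, 0, 0.075, 0, 0, -0.05, 0, 0, 0, 0.075, 0, 0, -0.05, 0, 0, 0, 0.075, -0.02, 0, 0, 0, 0, 0, 0.075, 0, 0, 0, 0, 0, 0, 0.075]
}}

```text
t: 25.88
tool_pos: [0.6209, 0.1141, 0.2004]
eef_rot: [2.185, 2.257, -0.001]
force: [-0.4, 0.7, 0.1]
width: 0.075
finger_force: 0.0
```

```bash
python3 -c "
from look import *
from plates import rect
im,i=snap('wrist','w12')
c=proj(i,[.6202,.1367,.026]).astype(int);print(c)
hsv=cv2.cvtColor(im,cv2.COLOR_RGB2HSV);m=cv2.inRange(hsv,(100,90,60),(125,255,255))
for q in cv2.findContours(m,0,1)[0]:
  b=cv2.boundingRect(q)
  if cv2.contourArea(q)>300 and abs(b[0]+b[2]/2-c[0])<60: print(b,rect('w12',(100,90,60),(125,255,255),(b[0],b[1],b[0]+b[2],b[1]+b[3])))
# white label on box top & printed outline
w=cv2.inRange(hsv,(0,0,150),(180,70,255))
for q in cv2.findContours(w,cv2.RETR_LIST,1)[0]:
  b=cv2.boundingRect(q)
  if 400<cv2.contourArea(q) and abs(b[0]+b[2]/2-c[0])<60 and abs(b[1]+b[3]/2-c[1])<60:
    for z in(.004,.026): print(b,z,cv2.minAreaRect((1000*np.array([ray(i,*p[0],z)[:2] for p in cv2.convexHull(q)])).astype(np.float32)))
go([.477,-.007,.2],118)
_,i=load('w10');im=cv2.imread('pics/w10.png');hsv=cv2.cvtColor(im,cv2.COLOR_BGR2HSV)
"
```

```text
[314 183]
(268, 123, 93, 110) ((620.141845703125, 137.2224884033203), (73.76791381835938, 88.26220703125), 1.846151351928711)
(297, 153, 36, 66) 0.004 ((620.3159790039062, 131.6884307861328), (28.707996368408203, 53.12601089477539), 1.8446811437606812)
(297, 153, 36, 66) 0.026 ((620.2208862304688, 134.80360412597656), (26.84317398071289, 49.67509460449219), 1.8446786403656006)
(280, 135, 70, 88) 0.004 ((620.3817749023438, 136.96994018554688), (54.970359802246094, 70.87740325927734), 2.2639124393463135)
(280, 135, 70, 88) 0.026 ((620.2824096679688, 139.74203491210938), (51.39969253540039, 66.27335357666016), 2.263831853866577)
(20, 0, 620, 436) 0.004 ((622.9075927734375, 79.14752197265625), (487.378662109375, 377.6132507324219), 1.847840428352356)
(20, 0, 620, 436) 0.026 ((622.64404296875, 85.67562866210938), (455.7198791503906, 353.0846252441406), 1.8478419780731201)
t 25.925 pos [0.6202 0.1157 0.1992] yaw 91.95431376288448 F [ 0.192  -0.2972 -0.3957] w 0.07491039146624552 ff 0.0 q7 0.05435607940468462
 turn [-0.0023  0.     -0.4546] shift before-turn axes [-0.1177 -0.1473 -0.0004] after-turn axes [-0.0411 -0.184  -0.0008]
```

The blue box is at about (620.2,136.4) mm on the plate centre (620.3,137.0), square within 0.5°. Back to the pile for the white box.

Emit:
{"method": "apply_moves", "body": {
  "targets": [-0.025, -0.03, 0, -0.002, 0, 0, 0.08, -0.025, -0.03, 0, 0, 0, 0, 0.08, -0.025, -0.03, 0, 0, 0, 0, 0.08, -0.025, -0.03, 0, 0, 0, 0, 0.08, -0.018, -0.027, 0, 0, 0, 0, 0.08, 0, 0, 0, 0, 0, 0, 0.08]
}}

```text
t: 26.68
tool_pos: [0.4751, -0.0071, 0.1979]
eef_rot: [-2.181, -2.257, 0.003]
force: [0.1, 0.6, 0.5]
width: 0.08
finger_force: 0.0
```

```bash
python3 -c "
from look import *
im,i=snap('wrist','w13')
c=proj(i,[.476,-.0067,.022]);print(c)
hsv=cv2.cvtColor(im,cv2.COLOR_RGB2HSV)
for th in(175,190):
 w=cv2.inRange(hsv,(0,0,th),(180,45,255));w=cv2.morphologyEx(w,cv2.MORPH_CLOSE,np.ones((5,5)))
 for q in cv2.findContours(w,0,1)[0]:
  b=cv2.boundingRect(q)
  if 400<cv2.contourArea(q) and abs(b[0]+b[2]/2-c[0])<60: print(th,b,cv2.minAreaRect((1000*np.array([ray(i,*p[0],.022)[:2] for p in cv2.convexHull(q)])).astype(np.float32)))
go([.476,-.0067,.1],92)
a,b=int(c[0]),int(c[1]);cv2.imwrite('pics/w13c.png',cv2.resize(im[b-100:b+100,a-110:a+110,::-1],(660,600)))
"
```

```text
[316.4233 212.4127]
175 (281, 170, 76, 86) ((478.0685119628906, -7.732872009277344), (44.42779541015625, 57.13397979736328), 23.714433670043945)
190 (281, 171, 75, 84) ((478.0457763671875, -7.746452331542969), (43.37326431274414, 56.022586822509766), 23.69080924987793)
t 26.725 pos [ 0.4769 -0.0058  0.1985] yaw 92.0807020967762 F [-0.3413  0.5557  0.7413] w 0.07962938915544106 ff 0.0 q7 0.0609466810681335
 turn [-0.0009 -0.0009  0.0014] shift before-turn axes [-0.001  -0.0009  0.0985] after-turn axes [-0.0009 -0.0009  0.0985]
```

The white box measures 44×57 mm at (478,-7.7) mm with its long axis at 113.7°.

Emit:
{"method": "apply_moves", "body": {
  "targets": [0, 0, 0, 0, 0, -0.126, 0.07, 0, 0, 0, 0, 0, -0.126, 0.07, 0, 0, 0, 0, 0, -0.125, 0.07, 0, 0, 0.03, 0, 0, 0, 0.07, 0, 0, 0.04, 0, 0, 0, 0.07, 0, 0, 0.04, 0, 0, 0, 0.07, 0, 0, 0.03, 0, 0, 0, 0.07, 0, 0, 0.015, 0, 0, 0, 0.07]
}}

```text
t: 27.72
tool_pos: [0.4779, -0.0051, 0.0422]
eef_rot: [-1.714, -2.631, 0.004]
force: [-0.4, 0.0, 0.1]
width: 0.0703
finger_force: 0.0
```

Emit:
{"method": "apply_moves", "body": {
  "targets": [0, 0, 0, 0, 0, 0, 0.07, 0, 0, 0, 0, 0, 0, 0.07]
}}

```text
t: 27.98
tool_pos: [0.4801, -0.0058, 0.0456]
eef_rot: [1.715, 2.628, 0.003]
force: [0.3, 0.4, -0.0]
width: 0.0699
finger_force: 0.0
```

```bash
python3 -c "
from look import *
go([.478,-.0077,.0065],113.7)"
```

```text
t 27.975 pos [ 0.4801 -0.0058  0.0456] yaw 113.73808570938392 F [ 0.287   0.4331 -0.0322] w 0.06989500334384646 ff 0.0 q7 0.7078086281780229
 turn [0.0033 0.0014 0.0007] shift before-turn axes [-0.0008 -0.0028  0.0391] after-turn axes [-0.0009 -0.0027  0.0391]
```

Emit:
{"method": "apply_moves", "body": {
  "targets": [-0.001, -0.0025, 0.012, 0.003, 0.001, 0, 0.065, 0, 0, 0.012, 0, 0, 0, 0.06, 0, 0, 0.01, 0, 0, 0, 0.056, 0, 0, 0.003, 0, 0, 0, 0.052, 0, 0, 0, 0, 0, 0, 0.052, 0, 0, 0, 0, 0, 0, 0.052]
}}

```text
t: 28.72
tool_pos: [0.4772, -0.008, 0.0079]
eef_rot: [-1.717, -2.63, 0.001]
force: [0.3, -0.4, -0.1]
width: 0.0517
finger_force: 0.0
```

```bash
python3 -c "
from look import *
go([.478,-.0077,.0065],113.7)"
```

```text
t 28.725 pos [ 0.4772 -0.008   0.0079] yaw 113.71788264042954 F [ 0.3037 -0.4028 -0.0947] w 0.051721236768994115 ff 0.0 q7 0.7723964430051647
 turn [-0.0011 -0.      0.0003] shift before-turn axes [-0.      0.0009  0.0014] after-turn axes [-0.      0.0009  0.0014]
```

Emit:
{"method": "apply_moves", "body": {
  "targets": [0, 0.0005, 0, 0, 0, 0, 0.047, 0, 0, 0, 0, 0, 0, 0.035, 0, 0, 0, 0, 0, 0, 0.035, 0, 0, 0, 0, 0, 0, 0.035, 0, 0, 0, 0, 0, 0, 0.035],
  "force": 35
}}

```text
t: 29.35
tool_pos: [0.4781, -0.0078, 0.0083]
eef_rot: [-1.717, -2.63, 0.001]
force: [-1.4, -0.5, 5.4]
width: 0.0439
finger_force: 36.9
```

Emit:
{"method": "apply_moves", "body": {
  "targets": [0, 0, -0.005, 0, 0, 0, 0.035, 0, 0, -0.02, 0, 0, 0, 0.035, 0, 0, -0.05, 0, 0, 0, 0.035, 0, 0, -0.05, 0, 0, 0, 0.035, 0, 0, -0.06, 0, 0, 0, 0.035, 0, 0, 0, 0, 0, 0, 0.035, 0, 0, 0, 0, 0, 0, 0.035]
}}

```text
t: 30.22
tool_pos: [0.4766, -0.0074, 0.1921]
eef_rot: [-1.716, -2.629, 0.002]
force: [0.3, -0.1, -1.2]
width: 0.044
finger_force: 36.2
```

```bash
python3 -c "
from look import *
go([.474,.235,.2],85.8)"
```

```text
t 30.225 pos [ 0.4766 -0.0074  0.1921] yaw 113.74236486306893 F [ 0.268  -0.0748 -1.2277] w 0.044048649529755915 ff 36.23749136924744 q7 0.4581931046505273
 turn [-0.0028 -0.0009  0.4877] shift before-turn axes [ 0.2229  0.0952 -0.0078] after-turn axes [ 0.2415 -0.0204 -0.0079]
```

Emit:
{"method": "apply_moves", "body": {
  "targets": [0, 0, 0, -0.003, 0, 0.163, 0.035, 0, 0, 0, 0, 0, 0.163, 0.035, 0, 0, 0, 0, 0, 0.162, 0.035, 0.03, -0.003, 0, 0, 0, 0, 0.035, 0.04, -0.003, 0, 0, 0, 0, 0.035, 0.04, -0.003, 0, 0, 0, 0, 0.035, 0.04, -0.003, 0, 0, 0, 0, 0.035, 0.04, -0.003, 0, 0, 0, 0, 0.035]
}}

```text
t: 31.22
tool_pos: [0.4747, 0.1831, 0.1901]
eef_rot: [2.302, 2.137, -0.007]
force: [0.1, 0.8, 0.6]
width: 0.044
finger_force: 36.2
```

Emit:
{"method": "apply_moves", "body": {
  "targets": [0.03, -0.003, 0, 0, 0, 0, 0.035, 0.02, -0.002, 0, 0, 0, 0, 0.035, 0, 0, 0, 0, 0, 0, 0.035, 0, 0, 0, 0, 0, 0, 0.035]
}}

```text
t: 31.72
tool_pos: [0.4753, 0.2309, 0.1922]
eef_rot: [2.304, 2.134, -0.001]
force: [0.1, -0.7, -0.4]
width: 0.044
finger_force: 36.2
```

```bash
python3 -c "
from look import *
im,i=snap('wrist','w14')
c=proj(i,[.4735,.288,.004]);print(c)
hsv=cv2.cvtColor(im,cv2.COLOR_RGB2HSV)
for th in(175,190,205):
 w=cv2.inRange(hsv,(0,0,th),(180,60,255))
 for q in cv2.findContours(w,0,1)[0]:
  b=cv2.boundingRect(q)
  if 1000<cv2.contourArea(q): print(th,b,cv2.minAreaRect((1000*np.array([ray(i,*p[0],.004)[:2] for p in cv2.convexHull(q)])).astype(np.float32)))
go([.4735,.288,.05],85.8)
"
```

```text
[306.3376 137.0276]
175 (486, 288, 33, 59) ((630.52001953125, 123.29498291015625), (28.024494171142578, 53.74505615234375), 2.039661407470703)
175 (249, 237, 134, 119) ((470.2503967285156, 153.56141662597656), (107.2115478515625, 112.67625427246094), 86.56370544433594)
175 (64, 136, 32, 116) ((289.28369140625, 256.42974853515625), (92.78733825683594, 10.83006477355957), 87.0867919921875)
175 (257, 76, 99, 120) ((473.43072509765625, 287.520751953125), (89.43856811523438, 73.81365203857422), 85.76763916015625)
190 (486, 288, 33, 59) ((630.6206665039062, 123.33033752441406), (28.00324821472168, 53.73049545288086), 1.7856427431106567)
190 (250, 245, 132, 110) ((470.2969665527344, 150.6265869140625), (100.99858856201172, 110.1213150024414), 85.68966674804688)
190 (65, 137, 30, 115) ((289.27252197265625, 256.06573486328125), (92.05696868896484, 9.170923233032227), 87.02022552490234)
190 (257, 76, 98, 120) ((473.37939453125, 287.5325927734375), (89.33894348144531, 72.79615783691406), 85.78654479980469)
205 (486, 288, 33, 58) ((630.2734985351562, 123.73692321777344), (27.334442138671875, 52.162803649902344), 1.7856625318527222)
205 (252, 247, 129, 107) ((470.3777770996094, 150.1939239501953), (98.30622863769531, 107.98722076416016), 85.60574340820312)
205 (258, 77, 97, 118) ((473.4212646484375, 287.57598876953125), (87.87906646728516, 72.27023315429688), 85.72518920898438)
t 31.775 pos [0.4755 0.2308 0.1924] yaw 85.58891200930313 F [ 1.1212 -1.5867 -0.7962] w 0.0441909624602876 ff 36.19258224964142 q7 -0.42655127579478574
 turn [ 0.0005  0.0007 -0.0037] shift before-turn axes [ 0.057  -0.0065  0.1424] after-turn axes [ 0.0569 -0.0062  0.1424]
```

Emit:
{"method": "apply_moves", "body": {
  "targets": [0.02, -0.002, 0, 0, 0, -0.004, 0.035, 0.02, -0.002, 0, 0, 0, 0, 0.035, 0.0165, -0.002, 0.02, 0, 0, 0, 0.035, 0, 0, 0.03, 0, 0, 0, 0.035, 0, 0, 0.035, 0, 0, 0, 0.035, 0, 0, 0.035, 0, 0, 0, 0.035, 0, 0, 0.03, 0, 0, 0, 0.035, 0, 0, 0, 0, 0, 0, 0.035]
}}

```text
t: 32.78
tool_pos: [0.4711, 0.2904, 0.0404]
eef_rot: [-2.295, -2.145, 0.007]
force: [-0.1, 0.9, -0.9]
width: 0.0441
finger_force: 36.2
```

Emit:
{"method": "apply_moves", "body": {
  "targets": [0, 0, 0, 0, 0, 0, 0.035, 0, 0, 0, 0, 0, 0, 0.035]
}}

```text
t: 33.02
tool_pos: [0.4749, 0.2912, 0.0445]
eef_rot: [2.297, 2.142, 0.007]
force: [0.8, 0.9, -0.8]
width: 0.0442
finger_force: 36.2
```

```bash
python3 -c "
from look import *
go([.4734,.2875,.012],85.8)"
```

```text
t 33.025 pos [0.4749 0.2912 0.0445] yaw 86.00737376984114 F [ 0.8079  0.924  -0.8483] w 0.044235621720737424 ff 36.166014075279236 q7 -0.3368863956570101
 turn [ 0.0035 -0.003   0.0036] shift before-turn axes [-0.0039 -0.0014  0.0325] after-turn axes [-0.0038 -0.0012  0.0325]
```

Emit:
{"method": "apply_moves", "body": {
  "targets": [-0.0035, -0.0015, 0.01, 0.0035, -0.003, 0.0035, 0.035, 0, 0, 0.01, 0, 0, 0, 0.035, 0, 0, 0.006, 0, 0, 0, 0.035, 0, 0, 0.002, 0, 0, 0, 0.035, 0, 0, 0, 0, 0, 0, 0.035, 0, 0, 0, 0, 0, 0, 0.035]
}}

```text
t: 33.78
tool_pos: [0.4721, 0.2866, 0.0151]
eef_rot: [2.302, 2.138, -0.005]
force: [0.4, 0.3, -1.3]
width: 0.0444
finger_force: 36.2
```

```bash
python3 -c "
from look import *
go([.4734,.2875,.012],85.8)"
```

```text
t 33.775 pos [0.4721 0.2866 0.0151] yaw 85.7842200247108 F [ 0.4161  0.2653 -1.255 ] w 0.04435290417277413 ff 36.192306876182556 q7 -0.3088265360897069
 turn [-0.0019  0.0021 -0.0003] shift before-turn axes [0.001  0.0012 0.0031] after-turn axes [0.001  0.0012 0.0031]
```

Emit:
{"method": "apply_moves", "body": {
  "targets": [0.001, 0.001, 0.0015, -0.002, 0.002, 0, 0.035, 0, 0, 0.001, 0, 0, 0, 0.035, 0, 0, 0, 0, 0, 0, 0.035, 0, 0, 0, 0, 0, 0, 0.035]
}}

```text
t: 34.28
tool_pos: [0.4729, 0.2874, 0.0124]
eef_rot: [2.301, 2.138, -0.001]
force: [-0.7, 0.5, -0.7]
width: 0.044
finger_force: 36.2
```

Emit:
{"method": "apply_moves", "body": {
  "targets": [0, 0, 0.0007, 0, 0, 0, 0.035, 0, 0, 0.0006, 0, 0, 0, 0.035, 0, 0, 0, 0, 0, 0, 0.035]
}}

```text
t: 34.65
tool_pos: [0.473, 0.2875, 0.0123]
eef_rot: [-2.301, -2.137, 0.001]
force: [-2.6, -2.3, 8.6]
width: 0.0439
finger_force: 37.2
```

Contact confirmed. I'll release and lift.

Emit:
{"method": "apply_moves", "body": {
  "targets": [0, 0, -0.001, 0, 0, 0, 0.035, 0, 0, 0, 0, 0, 0, 0.046, 0, 0, 0, 0, 0, 0, 0.052, 0, 0, 0, 0, 0, 0, 0.062, 0, 0, 0, 0, 0, 0, 0.062, 0, 0, -0.01, 0, 0, 0, 0.062, 0, 0, -0.03, 0, 0, 0, 0.07, 0, 0, -0.05, 0, 0, 0, 0.07]
}}

```text
t: 35.65
tool_pos: [0.4716, 0.2867, 0.1021]
eef_rot: [2.301, 2.138, -0.007]
force: [0.7, 0.7, 0.8]
width: 0.07
finger_force: 0.0
```

Emit:
{"method": "apply_moves", "body": {
  "targets": [0, 0, -0.05, 0, 0, 0, 0.07, 0, 0, -0.05, 0, 0, 0, 0.07, -0.03, 0, 0, 0, 0, 0, 0.07, -0.03, 0, 0, 0, 0, 0, 0.07, 0, 0, 0, 0, 0, 0, 0.07, 0, 0, 0, 0, 0, 0, 0.07]
}}

```text
t: 36.4
tool_pos: [0.468, 0.2274, 0.2015]
eef_rot: [-2.302, -2.137, 0.002]
force: [-0.2, 0.8, 0.7]
width: 0.0699
finger_force: 0.0
```

```bash
python3 -c "
from look import *
im,i=snap('wrist','w15'); t,j=snap('top','top2');go([.47,.2,.2],85.8)
def crop(a,c,s,n):
  x,y=np.round(c).astype(int); p=cv2.copyMakeBorder(a,150,150,150,150,cv2.BORDER_CONSTANT);return cv2.resize(p[y+150-s:y+150+s,x+150-s:x+150+s],(n,n),interpolation=2)
T=[crop(t,proj(j,p),28,270) for p in([.606,-.164,.008],[.4705,-.3,.02],[.62,.137,.015])]
W=[crop(im,proj(i,[.4734,.2875,.015]),75,270),crop(t,proj(j,[.4734,.2875,.015]),28,270),crop(t,proj(j,[.47,0,.02]),110,270)]
cv2.imwrite('pics/fin.png',np.vstack([np.hstack(T),np.hstack(W)])[:,:,::-1][:600,:800])
"
```

```text
t 36.5 pos [0.4682 0.2284 0.2016] yaw 85.85811429958044 F [ 0.7056 -0.2381 -0.6055] w 0.06985035656702232 ff 0.0 q7 -0.4401555369323164
 turn [-0.0009  0.0008  0.001 ] shift before-turn axes [-0.0282  0.0039  0.0016] after-turn axes [-0.0282  0.0039  0.0016]
```

View pics/fin.png

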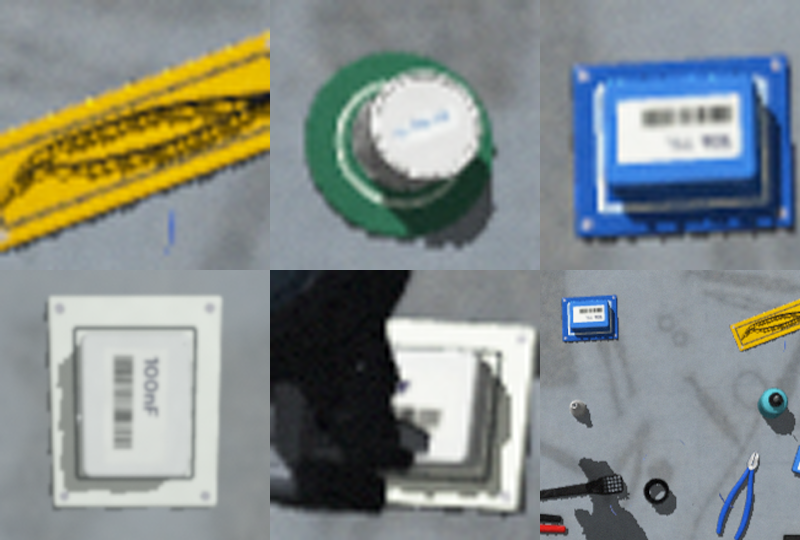

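```bash
python3 -c "
from look import *
_,i=load('w15');_,j=load('top2')
def back(i,P,s,n,c,z): o=np.round(proj(i,P)).astype(int);return ray(i,*(o-s+np.array(c)*2*s/n-.0),z)*1000
P=[.4734,.2875,.015]
print('white box',[back(i,P,75,270,c,.026)[:2] for c in((82,60),(198,60),(78,208),(193,210))],back(i,P,75,270,(138,134.5),.026))
print('white plate',back(i,P,75,270,(135,132),.004))
P=[.4705,-.3,.02]
print('lid',back(j,P,28,270,(156,126),.04),'plate',back(j,P,28,270,(129,147),.004))
"
```

```text
white box [array([454.3403, 318.0412]), array([500.7643, 314.5682]), array([447.2191, 259.3512]), array([495.5647, 254.9048])] [474.6507 287.4553  26.    ]
white plate [473.5143 288.2504   4.    ]
lid [ 470.0754 -301.7385   40.    ] plate [ 467.6039 -300.9645    4.    ]
```

The final view shows all four items upright on their plates, and the bottle and nozzle still standing. The white box and the tin are each about 1 mm from their plate centres.

```bash
python3 -c "
from plant import arm
print(arm.close_job())"
```

```text
the job is handed in; nothing more can be done
None
```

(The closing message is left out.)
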